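# Catch the thread and close the chopstick-rest jar

## Robot

A 6-joint arm with a two-finger parallel gripper is mounted at the origin on the work surface. World frame = base frame: x ahead of the robot, y to its left, z up, the work surface at z = 0. Lengths are in mm, angles in rad, forces in N, time in s.
With the tool pointing down it reaches from about 400 to 825 mm from the base axis. Payload 7 kg.
Tool frame: the origin (TCP) lies at the very end of the fingers, on their centre line; the grasp point (between the pads) lies 19 mm behind it; z points along the fingers, y is the line along which they close (so a half turn about z gives the same grasp; the last joint's range is limited). The gripper opens to 85 mm and grips with 20 to 120 N. Pads are 22 mm wide; open, the fingers measure 114 mm over their backs; the gripper's body (76 mm by 85 mm) begins 54 mm behind the grasp point. The pads swing forward as they close: fully open they stand 13 mm farther back than shut.
Start: joints at [1.606, 0.359, 0.012, 0, -1.224, -0.288], TCP at [168.838, 653.52, 231.302] pointing down, gripper open.
Joint ranges: [-3.07, 3.07], [-1.43, 2.12], [-1.02, 1.25], [-3.03, 1.67], [-3.05, -0], [-3.03, 3.03]. Speed limits (rad/s): [2.39, 2.39, 3.01, 3.14, 3.14, 3.14].

## Interface

Orientations are given as [roll, pitch, yaw] about the fixed x, y, z axes, in that order (R = Rz(yaw) Ry(pitch) Rx(roll)).
In Python, from plant import bot gives the robot as it stands.
- The arm moves only by the tool servo_tool, never from a script. Its argument "rows" is a list of rows, each a list of 4 numbers: the shift along the tool's x, y, z in m, then the turn about the tool's z in rad. In form: [[tx, ty, tz, turn], ...]. A call has 1 to 8 rows; each row shifts and turns the commanded pose from where the row before left it, along the tool's axes as they then stand; what a row does not reach is not made up. A row lasts 1/8 s, in which the tool goes at most 62.5 mm and 10.7 degrees, less where a joint would pass 70% of its speed; a pose out of reach is approached as far as the arm can. A call is refused whole if a number of a shift passes 0.0625 or a number of a turn 0.188, either way. A call with a gripper value outside its range is refused whole. "fingers" is the finger opening in m, from 0 to 0.0854, set as the call begins (left out, the last holds). The fingers move at their own pace and stop on an object; "squeeze" is the grip in N (left out, the last holds). Time passes only in rows, so rows that do not move let the fingers close. It gives the time, the measured TCP pose, the force, the opening and the grip force at its end, in the units of the state.
- bot.get_state(): the state, without advancing time (a new reading comes with each control period).
- bot.read_camera(name): name is "scene" or "top" or "wrist"; returns a dict with "frame" (400x640x3 uint8, blue, green, red), "z_map" (400x640 float32, mm along the optical axis (not along the pixel's ray), 0 where there is no reading), "K" (3x3 intrinsics, pixels), "position" and "orientation" of the camera in the world; the wrist camera has in their place "T_tool_cam" (4x4, takes a point from camera to tool coordinates, whose origin is the TCP and whose axes are the flange's). Camera axes: x right, y down, z forward; pixel columns grow to the right and rows downward; lengths in mm; the calibration is good to about 2 mm. A picture is of the moment at which its call begins: read the wrist's pose just before it.
- bot.hand_in(): hands the job in; it is judged then, once.
The state is a dict: "time": time; "joint_positions": joint angles; "dq": joint speeds; "joint_efforts": joint torques, N m; "position": TCP position; "orientation": TCP orientation; "contact_force": force on the tool from outside, world axes, zero at the start; "wrist_torque": the same for the moment, N m; "gripper_width": finger opening in mm; "grip_force": force on a finger pad.
Only numpy, scipy, OpenCV 4.12 (cv2) and the standard library are available. Lean on these libraries where they do the work, as an engineer would, in place of code of your own. Each camera call takes 0.05 s, during which the arm holds its last target. There are 200 camera calls.

## Task

Close the steel jar with its big lid, the one with the grip bar: set the lid level on the threaded neck, turn it back (counter-clockwise from above) until you feel the thread drop into place, then screw it forward (clockwise) until it is fully home, and let go. Leave the other things on the table where they are.

Things in the scene. Friction and masses are not known exactly. Their poses are not given: they have to be found in the camera images.
- jar: upright steel jar, 116 mm across, immovable: clamped in a grey cup-shaped holder on a dark plate, 148 mm across, bolted to the table. Origin at the centre of its foot, on the table, z up. Its flat shoulder, 120 mm up, carries the open threaded neck on the same axis. The neck can be fitted at any angle: the jar's yaw says nothing of where its threads and gaps are.
- shoulder (a point): point on the jar's axis at shoulder height. Neck: tube 61 mm wide, 30 mm high, its top 6 mm tapering to 53 mm; round it four equal threads, 74 mm over all, one per quarter turn. Each has a flat crest 20 mm over the shoulder, 62 degrees long; counter-clockwise of it (from above) a gap of 22 degrees, then an upright rib 24 mm high, where the next thread begins.
- rim (a point): centre of the neck's upper rim, 150 mm above the table. Set down at a chance angle, the lid's studs lie on the crests: lid origin 19 mm over the shoulder (on the ribs 23, met with the gaps 8). Clockwise from the crests, ribs block it. Turned back, counter-clockwise, at most 80 degrees, the studs reach the gaps and the lid drops, if the hand lets it sink, to 8 mm; the ribs stop it farther back.
- lid: the jar's lid, 0.14 to 0.28 kg, right way up on the table: round steel cap, 87 mm across, 33 mm high, with a black grip bar across its top; bore 79 mm, 29 mm deep. Origin at the centre of the skirt's lower edge, z up, x along the bar. Once dropped, clockwise by 55 to 75 degrees lets it sink a further 5 mm in sloping grooves to the stops: home, origin 3 mm over the shoulder. It turns easily.
- bar (a point): middle of the lid's upright grip bar, on the lid's axis, 49 mm above its origin. The bar is 52 mm long along the lid's x, 14 mm thick along y and 32 mm high (33 to 65 mm above the origin).
- stud (a point): tip of one of four like studs inside the lid's skirt, 6 mm thick, pointing inward to a 65 mm circle, at 45 (this one), 135, 225 and 315 degrees from the lid's x, their undersides 1 mm above the skirt's edge. Over the neck the lid has 2 mm of play to each side. Lid and neck hold by shape: no tightening is needed, and the lid stays where it is left.
- small_lid: not for this jar: smaller push-on lid, 62 mm across, 37 mm high over its round black knob. Origin at the centre of its underside.
- bowl: bystander: white bowl standing upside down, 120 mm across, 60 mm high. Origin at the centre of its rim, on the table.
- cup: bystander: white cup, 72 mm across, 75 mm high. Origin under its centre.
- spoon: bystander: steel spoon lying flat, 150 mm long along its x.
- sauce: bystander: amber bottle, 48 mm across, 130 mm high. Origin under its centre.
- saucers: bystander: stack of small white saucers, 96 mm across, 34 mm high. Origin under its centre.

How it is judged (in metres and radians):
On the way, in this order (a step that is already met when the one before it is completed fails the run):
1. the lid is set level on the neck (horizontal distance between lid and jar below 0.006 m and angle between lid's own z axis and vertical below 0.1 rad and z of lid in the frame of jar below 0.146 m).
2. the thread has dropped into place: the lid has sunk to 10 mm or less over the shoulder (horizontal distance between lid and jar below 0.006 m and angle between lid's own z axis and vertical below 0.1 rad and z of lid in the frame of jar below 0.13 m), for 0.1 s.
At the end, for the whole second after the job is handed in: The big lid is screwed fully home on the jar: its lower edge less than 4.8 mm over the shoulder (3 mm when against the stops), within 5 mm of the jar's axis, level within 0.07 rad, and at rest (horizontal distance between lid and jar below 0.005 m and angle between lid's own z axis and vertical below 0.07 rad and z of lid in the frame of jar between 0.12 and 0.1248 m and linear speed of lid below 0.02 m/s and angular speed of lid below 0.2 rad/s); the robot touches nothing.
It fails at once if another thing on the table (small lid, bowl, cup, spoon, sauce bottle, saucers) is shifted by more than 4 cm (distance of any of small_lid, bowl, cup, spoon, sauce, saucers from where it was at the start of the episode above 0.04 m).
It also fails if it takes over 58 s, if anything falls off the work surface, if the arm or the gripper's body presses on something with over 40 N, if the wrist force passes 120 N, or if a joint passes its speed limit or range.

## Working session

There is one attempt and no reset: what is moved stays moved. The work goes in short steps, Python scripts to look and compute and a tool call to move; the robot and the scene stay as the last step left them, time stands still between calls to the robot, and variables do not carry over. Pictures are saved under pics/ and viewed, at most 10 in all, crops included, and the job is handed in when it is done.

Besides the shell and the picture viewer there is one more tool, called as name([rows], argument=value, ...), one row to a line, values as JSON. servo_tool: Moves the arm, as the interface text tells. Its arguments: {"type":"object","properties":{"rows":{"type":"array"},"fingers":{"type":"number"},"squeeze":{"type":"number"}},"required":["rows"]}

```bash
mkdir -p pics
cat > h.py <<'E'
import numpy as np, cv2
from scipy.spatial.transform import Rotation as R
from plant import bot
def cam(n):
    s=bot.get_state(); c=bot.read_camera(n)
    if n=="wrist":
        T=np.eye(4); T[:3,:3]=R.from_euler('xyz',s['orientation']).as_matrix(); T[:3,3]=s['position']
        c['T']=T@np.array(c['T_tool_cam'])
    return c,s
def cloud(c):
    z=c['z_map']; K=np.array(c['K']); v,u=np.mgrid[:400,:640]
    p=np.stack([(u-K[0,2])*z/K[0,0],(v-K[1,2])*z/K[1,1],z],-1)
    if 'T' in c: M=c['T'][:3,:3]; t=c['T'][:3,3]
    else:
        o=np.array(c['orientation']); M=o if o.shape==(3,3) else R.from_euler('xyz',o).as_matrix(); t=np.array(c['position'])
    return p@M.T+t
E
python3 - <<'E'
from h import *
for n in ("scene","top"):
    c,s=cam(n); cv2.imwrite(f"pics/{n}0.png",c['frame']); print(n,c['K'],c['position'],c['orientation'])
    np.save(f"{n}0.npy",cloud(c))
print(s)
E
```

```text
scene [[393.21253145   0.         318.88801586]
 [  0.         393.21253145 198.24537271]
 [  0.           0.           1.        ]] [1352.32421407   86.898716   1022.38500995] [-2.40654484  0.00378775  1.65603108]
top [[484.56452085   0.         327.24004427]
 [  0.         484.56452085 200.77553796]
 [  0.           0.           1.        ]] [ 433.23536687   23.46833538 1325.18280574] [-3.03826823 -0.01538596 -1.5572288 ]
{'time': 0.05, 'joint_positions': array([ 1.60611661e+00,  3.59332358e-01,  1.10546452e-02, -3.17607475e-04,
       -1.22411193e+00, -2.88088334e-01]), 'dq': array([-2.47496553e-04, -1.46534486e-03,  3.03085370e-03,  7.66415613e-04,
        2.55873255e-03, -4.83571397e-05]), 'joint_efforts': array([-2.70983874e-03, -5.85281110e+01,  2.94413549e+01,  6.96507096e+00,
       -3.18689912e-03,  9.07850648e-06]), 'position': array([168.73194231, 653.06872431, 230.40298244]), 'orientation': array([ 3.13998016e+00, -1.66462590e-04, -2.52876072e-01]), 'contact_force': array([ 0.53198577, -0.14584867,  0.32978608]), 'wrist_torque': array([-0.03119848,  0.01191673, -0.02211256]), 'grip_force': 0.0, 'gripper_width': 85.14538422380603}
```

View pics/top0.png

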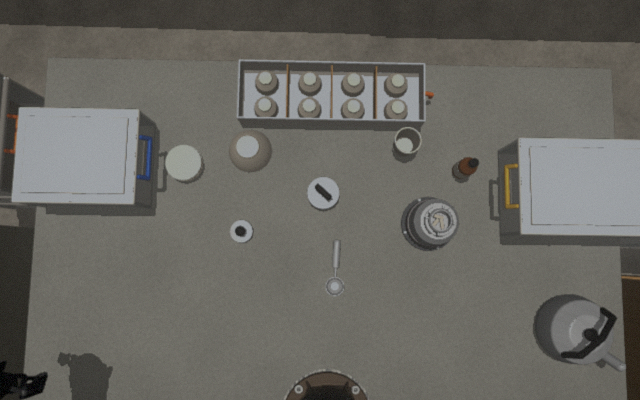

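View pics/scene0.png

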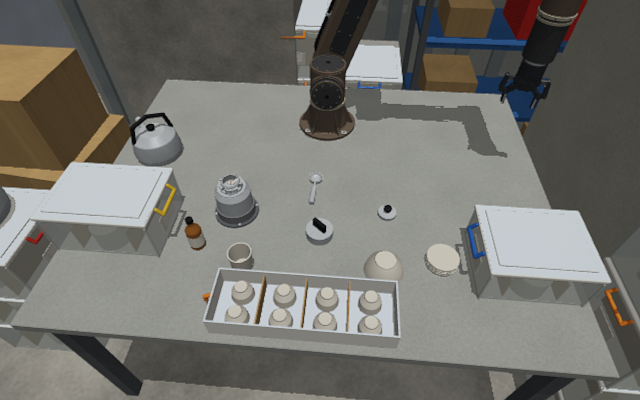

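The top view shows the lid at about (323,193) with its black bar slanting down to the right, and the jar at (433,222) with the neck top at about (439,221).

Run:
```python
from h import *
P=np.load("top0.npy"); f=cv2.imread("pics/top0.png")
def near(uv,r): 
    v,u=np.mgrid[:400,:640]; return np.hypot(u-uv[0],v-uv[1])<r
m=near((323,193),22); dark=m&(f.max(2)<50)&(P[...,2]>45)
q=P[dark]; print("bar",dark.sum(),q.mean(0),(q.min(0)+q.max(0))/2)
(c,sz,a)=cv2.minAreaRect(q[:,:2].astype(np.float32)); print(c,sz,a); 
w,V=np.linalg.eigh(np.cov(q[:,:2].T)); print("bar yaw",np.arctan2(V[1,1],V[0,1]))
q=P[m&(abs(P[...,2]-33)<5)]; print("lidtop",len(q),cv2.minEnclosingCircle(q[:,:2].astype(np.float32)),q[:,2].mean())
m=near((435,222),35)
for lo,hi in ((113,127),(140,158)):
    q=P[m&(P[...,2]>lo)&(P[...,2]<hi)]; print(lo,len(q),cv2.minEnclosingCircle(q[:,:2].astype(np.float32)),np.median(q[:,2]))
S=np.load("scene0.npy")
for lo,hi in ((113,127),(140,158)):
    v,u=np.mgrid[:400,:640]; q=S[(np.hypot(u-232,v-190)<35)&(S[...,2]>lo)&(S[...,2]<hi)]; print("scene",lo,len(q),cv2.minEnclosingCircle(q[:,:2].astype(np.float32)))
```

```text
bar 64 [585.85413447  16.7183895   63.86055002] [587.58101577  17.19889011  58.35079989]
(587.30859375, 17.400638580322266) (47.78825759887695, 9.534156799316406) 48.933502197265625
bar yaw 0.8553217254283741
lidtop 623 ((590.3511962890625, 17.203006744384766), 43.494083404541016) 34.08611027138749
113 642 ((512.8421020507812, -269.7670593261719), 52.5714111328125) 121.07048033620515
140 389 ((512.9490966796875, -270.2947692871094), 37.33852005004883) 145.50007887003676
scene 113 271 ((515.0120239257812, -268.21502685546875), 49.97369384765625)
scene 140 182 ((513.545654296875, -269.33856201171875), 37.89582443237305)
```

servo_tool([
  [0.035,0.032,0,0],
  [0.035,0.032,0,0],
  [0.035,0.032,0,0],
  [0.035,0.032,0,0],
  [0.035,0.032,0,0],
  [0.035,0.032,0,0],
  [0.035,0.032,0,0],
  [0.035,0.032,0,0],
], fingers=0.0854)

```text
time: 1.1
position: [376.4, 334.1, 231.1]
orientation: [3.141, 0.0, -0.253]
contact_force: [0.5, -0.9, 0.5]
gripper_width: 85.7
grip_force: 0.0
```

servo_tool([
  [0.0355,0.0317,0,0],
  [0.0355,0.0317,0,0],
  [0.0355,0.0317,0,0],
  [0.0355,0.0317,0,0],
  [0.0355,0.0317,0,0],
  [0.0355,0.0317,0,0],
  [0.0355,0.0317,0,0],
  [0.0355,0.0317,0,0],
])

```text
time: 2.1
position: [588.0, 17.6, 231.0]
orientation: [3.141, 0.0, -0.253]
contact_force: [1.3, 1.1, 0.8]
gripper_width: 85.2
grip_force: 0.0
```

servo_tool([
  [0,0,0,0.185],
  [0,0,0,0.185],
  [0,0,0,0.185],
  [0,0,0,0.185],
  [0,0,0,0.185],
  [0,0,0,0.185],
  [0,0,0,0.185],
  [0,0,0,0.185],
])

```text
time: 3.1
position: [587.2, 19.0, 230.9]
orientation: [3.141, -0.0, -1.739]
contact_force: [0.2, -0.4, 0.4]
gripper_width: 85.0
grip_force: 0.0
```

servo_tool([
  [0,0,0,0.185],
  [0,0,0,0.185],
  [0,0,0,0.185],
  [0,0,0,0],
])

```text
time: 3.6
position: [587.2, 19.0, 231.0]
orientation: [3.141, -0.001, -2.287]
contact_force: [-0.1, -0.2, 0.1]
gripper_width: 85.7
grip_force: 0.0
```

```bash
cat > lid.py <<'E'
from h import *
import sys
c,s=cam("wrist"); cv2.imwrite(f"pics/{sys.argv[1]}.png",c['frame']); P=cloud(c); f=c['frame']
print(s['position'],s['orientation'],s['joint_positions'])
near=np.hypot(P[...,0]-588,P[...,1]-17)<70
q=P[near&(abs(P[...,2]-65)<5)&(f.max(2)<60)]
print("bar",len(q),cv2.minAreaRect(q[:,:2].astype(np.float32)),q.mean(0))
w,V=np.linalg.eigh(np.cov(q[:,:2].T)); print("yaw",np.arctan2(V[1,1],V[0,1]))
q=P[near&(abs(P[...,2]-33)<4)]; print("top",len(q),cv2.minEnclosingCircle(q[:,:2].astype(np.float32)),np.median(q[:,2]))
E
python3 lid.py w1
```

```text
[587.22385852  19.01847616 230.95709972] [ 3.14115893e+00 -5.53791380e-04 -2.28654701e+00] [ 3.64839659e-01  2.16573768e-01 -1.87015701e-01 -1.32526790e-04
 -1.16789963e+00 -1.08053846e+00]
bar 875 ((585.8567504882812, 18.36083984375), (50.20236587524414, 13.414484024047852), 48.603607177734375) [585.63489904  17.82091469  64.87421456]
yaw 0.8492070838301514
top 5247 ((586.7113647460938, 19.035287857055664), 43.42854690551758) 33.300341561445805
```

View pics/w1.png

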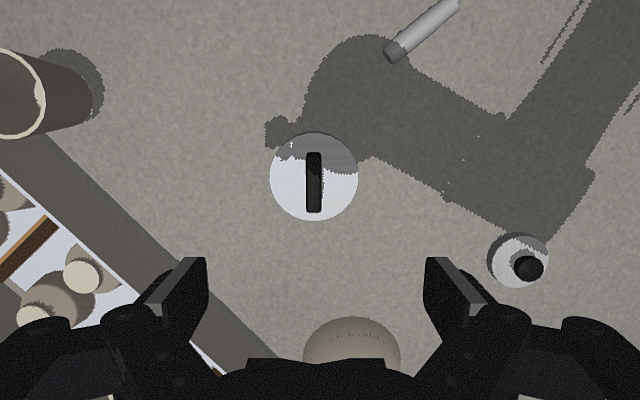

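The lid is centred at about (314,177), with the bar upright in the image and midway between the fingers. The measured heights (65 mm bar, 33 mm top) and the 87 mm diameter match the given sizes, so I'm descending.

servo_tool([
  [0,0,0.025,0],
  [0,0,0.03,0],
  [0,0,0.03,0],
  [0,0,0.03,0],
  [0,0,0.03,0],
  [0,0,0.025,0],
  [0,0,0.015,0],
  [0,0,0.006,0],
])

```text
time: 4.65
position: [587.2, 19.0, 39.6]
orientation: [3.141, -0.001, -2.286]
contact_force: [0.5, 0.4, 0.4]
gripper_width: 85.9
grip_force: 0.0
```

servo_tool([
  [0,0,0,0],
  [0,0,0,0],
  [0,0,0,0],
  [0,0,0,0],
  [0,0,0,0],
  [0,0,0,0],
  [0,0,0,0],
  [0,0,0,0],
], fingers=0, squeeze=60)

```text
time: 5.65
position: [588.1, 19.1, 41.1]
orientation: [-3.141, 0.001, -2.287]
contact_force: [-0.2, 0.2, 5.3]
gripper_width: 13.0
grip_force: 59.6
```

servo_tool([
  [0,0,-0.01,0],
  [0,0,-0.02,0],
  [0,0,-0.03,0],
  [0,0,-0.03,0],
  [0,0,-0.03,0],
  [0,0,-0.03,0],
  [0,0,-0.025,0],
  [0,0,-0.015,0],
])

```text
time: 6.65
position: [587.3, 19.1, 231.6]
orientation: [-3.141, 0.001, -2.288]
contact_force: [-0.0, 0.4, -2.9]
gripper_width: 12.9
grip_force: 58.7
```

```bash
cat > w.py <<'E'
from h import *
import sys
c,s=cam("wrist"); cv2.imwrite(f"pics/{sys.argv[1]}.png",c['frame']); P=cloud(c); print({k:np.round(s[k],3) for k in('time','position','orientation','joint_positions','contact_force','wrist_torque')})
T=np.eye(4);T[:3,:3]=R.from_euler('xyz',s['orientation']).as_matrix();T[:3,3]=s['position']
L=(P-T[:3,3])@T[:3,:3]   # tool coords
m=(np.hypot(L[...,0],L[...,1])<60)&(L[...,2]>-5)&(L[...,2]<20)&(c['z_map']>0)
q=L[m]; A=np.c_[q[:,:2],np.ones(len(q))]; k,*_=np.linalg.lstsq(A,q[:,2],rcond=None); print("lid top in tool: plane",k,len(q)); 
r=abs(A@k-q[:,2])<2; k,*_=np.linalg.lstsq(A[r],q[r,2],rcond=None); print(k,r.sum(),q[r].min(0),q[r].max(0),cv2.minEnclosingCircle(q[r][:,:2].astype(np.float32)))
E
python3 w.py w2
```

```text
{'time': np.float64(6.65), 'position': array([587.315,  19.121, 231.609]), 'orientation': array([-3.141e+00,  1.000e-03, -2.288e+00]), 'joint_positions': array([ 0.365,  0.215, -0.187, -0.   , -1.168, -1.082]), 'contact_force': array([-0.029,  0.397, -2.857]), 'wrist_torque': array([ 0.008,  0.017, -0.013])}
lid top in tool: plane [ 1.12874437e-02 -9.89945633e-04  7.69135565e+00] 15336
[-1.35281858e-03 -1.16717014e-03  7.85727735e+00] 14755 [-40.70378629 -41.07132672   5.84899797] [43.94644643 45.26683236 10.09978563] ((0.8506856560707092, 2.0711472034454346), 43.389060974121094)
```

View pics/w2.png

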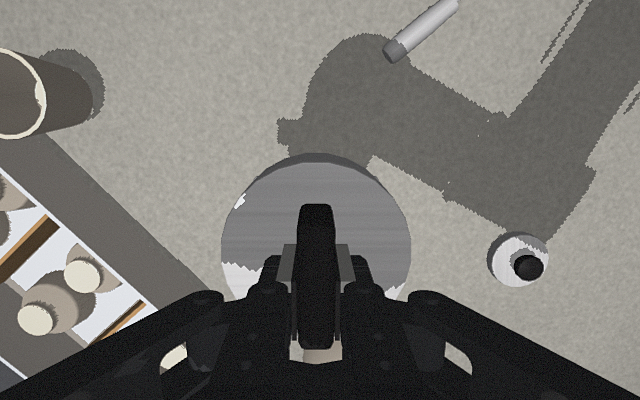

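The lid is held level and its top is 7.9 mm below the TCP, so the lid origin is TCP−41. I'll pre-turn it clockwise by 1 rad to leave range on the last joint, then stop beside the jar for a close look.

servo_tool([
  [0,0,0,0.125],
  [0,0,0,0.125],
  [0,0,0,0.125],
  [0,0,0,0.125],
  [0,0,0,0.125],
  [0,0,0,0.125],
  [0,0,0,0.125],
  [0,0,0,0.125],
])

```text
time: 7.7
position: [586.8, 19.0, 229.1]
orientation: [-3.141, -0.002, 2.991]
contact_force: [-0.1, -0.7, -3.1]
gripper_width: 12.9
grip_force: 58.6
```

servo_tool([
  [-0.01,-0.037,0,0],
  [-0.01,-0.037,0,0],
  [-0.01,-0.037,0,0],
  [-0.01,-0.037,0,0],
  [-0.01,-0.037,0,0],
  [-0.01,-0.037,0,0],
  [-0.01,-0.037,0,0],
  [-0.01,-0.037,0,0],
])

```text
time: 8.7
position: [623.0, -286.4, 228.8]
orientation: [3.141, -0.002, 2.995]
contact_force: [0.9, 0.4, -1.7]
gripper_width: 13.1
grip_force: 58.9
```

servo_tool([
  [0,0,0,0],
  [0,0,0,0],
])

```text
time: 8.95
position: [622.9, -285.2, 229.0]
orientation: [3.141, -0.002, 2.995]
contact_force: [-0.0, 0.3, -3.1]
gripper_width: 12.8
grip_force: 59.1
```

```bash
python3 w.py w3
cat > jar.py <<'E'
from h import *
import sys
c,s=cam("wrist"); P=cloud(c); cv2.imwrite(f"pics/{sys.argv[1]}.png",c['frame'])
print(s['position'],s['orientation'])
near=(np.hypot(P[...,0]-513,P[...,1]+269)<65)&(c['z_map']>0)
for lo,hi in ((100,113),(117,124),(136,142),(146,154)):
    q=P[near&(P[...,2]>lo)&(P[...,2]<hi)]
    if len(q)>9: print(lo,len(q),cv2.minEnclosingCircle(q[:,:2].astype(np.float32)),q.min(0)[:2],q.max(0)[:2],np.median(q[:,2]))
E
python3 jar.py w3b
```

```text
{'time': np.float64(8.95), 'position': array([ 622.891, -285.184,  228.995]), 'orientation': array([ 3.141e+00, -2.000e-03,  2.995e+00]), 'joint_positions': array([-1.460e-01,  3.780e-01,  3.500e-02, -1.000e-03, -1.231e+00,
       -1.572e+00]), 'contact_force': array([-0.026,  0.297, -3.15 ]), 'wrist_torque': array([ 0.031, -0.024,  0.042])}
lid top in tool: plane [1.10174833e-02 5.51645201e-04 7.73018667e+00] 15354
[-1.51535353e-03  6.03336741e-04  7.91347319e+00] 14772 [-40.14069662 -42.58822162   5.89808252] [45.24096941 43.52520192 10.2088906 ] ((2.1733779907226562, 0.511900007724762), 43.37846374511719)
[ 623.09739648 -284.73650612  229.47546702] [ 3.14114259e+00 -1.38579546e-03  2.99549927e+00]
100 2955 ((510.22528076171875, -269.1551513671875), 57.581905364990234) [ 479.34476084 -326.47173006] [ 567.4288539  -211.68609264] 107.1221911105967
117 5411 ((510.4346618652344, -269.12579345703125), 47.3026123046875) [ 485.34342074 -315.98428058] [ 556.95466489 -222.2216089 ] 120.9329515717865
136 2595 ((510.320068359375, -269.0902404785156), 37.456302642822266) [ 491.40307495 -306.24156637] [ 547.22721625 -231.67379684] 140.2022528781648
146 1926 ((510.94921875, -266.93194580078125), 32.235206604003906) [ 494.26598173 -298.78495959] [ 541.12680326 -235.07892376] 149.48039540842294
```

View pics/w3.png

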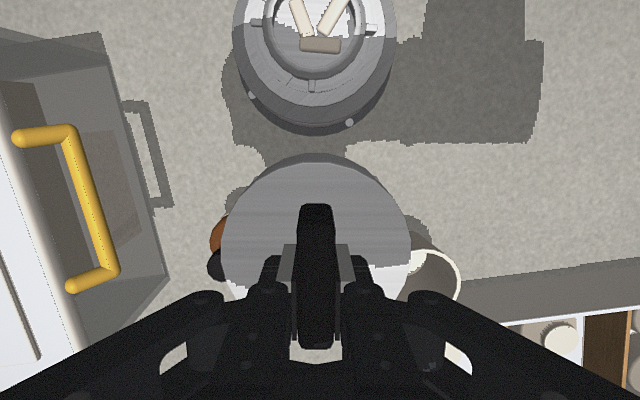

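The jar's neck is at about (315,35), partly cropped at the top edge, and the held lid is below it at (315,240). The wrist offset from lid to jar is (−110.5, 15.3). The top camera gives (−109.6, 15), so they agree within 1 mm.

servo_tool([
  [0.0185,0,0,0],
  [0.0185,0,0,0],
  [0.0185,0,0,0],
  [0.0185,0,0,0],
  [0.0185,0,0,0],
  [0.0185,-0.001,0,0],
  [0,0,0,0],
  [0,0,0,0],
])

```text
time: 10.05
position: [513.8, -270.1, 230.7]
orientation: [-3.141, 0.001, 2.996]
contact_force: [0.7, 0.4, -3.4]
gripper_width: 12.7
grip_force: 59.1
```

servo_tool([
  [0,0,0.012,0],
  [0,0,0.012,0],
  [0,0,0.008,0],
  [0,0,0.004,0],
  [0,0,0.003,0],
  [0,0,0.002,0],
  [0,0,0,0],
  [0,0,0,0],
])

```text
time: 11.05
position: [513.6, -270.3, 189.6]
orientation: [-3.142, 0.001, 2.995]
contact_force: [0.2, 0.4, -2.9]
gripper_width: 12.4
grip_force: 59.2
```

servo_tool([
  [0,0,0.002,0],
  [0,0,0.002,0],
  [0,0,0.001,0],
  [0,0,0.001,0],
  [0,0,0,0],
  [0,0,0,0],
])

```text
time: 11.8
position: [513.6, -270.3, 183.4]
orientation: [-3.142, 0.0, 2.995]
contact_force: [0.2, 0.3, -2.1]
gripper_width: 12.9
grip_force: 59.2
```

servo_tool([
  [0,0,0.001,0],
  [0,0,0.001,0],
  [0,0,0.001,0],
  [0,0,0,0],
  [0,0,0,0],
])

```text
time: 12.42
position: [513.5, -270.3, 180.3]
orientation: [-3.142, -0.0, 2.995]
contact_force: [0.1, 0.7, -2.9]
gripper_width: 12.7
grip_force: 59.2
```

servo_tool([
  [0,0,0.001,0],
  [0,0,0.001,0],
  [0,0,0,0],
  [0,0,0,0],
])

```text
time: 12.92
position: [513.8, -270.4, 179.7]
orientation: [-3.141, 0.001, 2.996]
contact_force: [-3.5, 1.2, 8.4]
gripper_width: 12.5
grip_force: 60.7
```

servo_tool([
  [0,0,0.0005,-0.05],
  [0,0,0,-0.05],
  [0,0,0,-0.05],
  [0,0,0,-0.05],
  [0,0,0,0],
])

```text
time: 13.55
position: [514.6, -270.4, 179.7]
orientation: [-3.14, 0.003, -3.086]
contact_force: [-1.1, 2.8, 9.0]
gripper_width: 12.7
grip_force: 60.8
```

servo_tool([
  [0,0,0,-0.05],
  [0,0,0,-0.05],
  [0,0,0,-0.05],
  [0,0,0,-0.05],
  [0,0,0,0],
])

```text
time: 14.18
position: [513.1, -270.0, 177.8]
orientation: [3.141, -0.0, -2.888]
contact_force: [-2.1, 1.5, 0.4]
gripper_width: 13.1
grip_force: 59.5
```

The force released and z dropped, so the studs are at the gaps. I'm lowering the lid.

servo_tool([
  [0,0,0.001,0],
  [0,0,0.001,0],
  [0,0,0,0],
  [0,0,0,0],
])

```text
time: 14.68
position: [512.8, -270.1, 175.1]
orientation: [3.141, -0.001, -2.888]
contact_force: [-4.2, 1.7, -2.8]
gripper_width: 12.9
grip_force: 59.2
```

servo_tool([
  [0,0,0.0015,0],
  [0,0,0.0015,0],
  [0,0,0.0015,0],
  [0,0,0.001,0],
  [0,0,0,0],
  [0,0,0,0],
])

```text
time: 15.42
position: [513.9, -270.3, 170.4]
orientation: [-3.141, 0.001, -2.888]
contact_force: [-0.0, 0.4, -2.0]
gripper_width: 12.9
grip_force: 59.1
```

servo_tool([
  [0,0,0.001,0],
  [0,0,0.001,0],
  [0,0,0.0005,0],
  [0,0,0,0],
  [0,0,0,0],
])

```text
time: 16.05
position: [513.9, -270.5, 168.8]
orientation: [-3.141, 0.001, -2.887]
contact_force: [-2.4, 1.5, 5.1]
gripper_width: 12.9
grip_force: 60.4
```

The lid has dropped in: the TCP is at about 169, so the lid is at about 128. Now I'm screwing clockwise while following it down.

servo_tool([
  [0,0,0.0004,0.08],
  [0,0,0.0004,0.08],
  [0,0,0.0004,0.08],
  [0,0,0.0004,0.08],
  [0,0,0,0],
])

```text
time: 16.68
position: [513.7, -271.3, 168.1]
orientation: [-3.14, 0.001, 3.074]
contact_force: [-3.2, 0.5, 10.7]
gripper_width: 13.1
grip_force: 61.1
```

```bash
python3 -c "
from h import *
s=bot.get_state(); print(s['wrist_torque'],s['joint_positions'])"
```

```text
[ 0.09736351  1.81393402 -0.31197007] [-0.14815843  0.25344312 -0.29110082  0.00203761 -1.02482748 -1.49081344]
```

servo_tool([
  [0,0,0.0002,0.08],
  [0,0,0.0002,0.08],
  [0,0,0.0003,0.08],
  [0,0,0.0003,0.08],
  [0,0,0,0],
])

```text
time: 17.3
position: [513.8, -270.6, 166.0]
orientation: [-3.141, 0.001, 2.756]
contact_force: [-1.9, 1.5, 5.8]
gripper_width: 12.9
grip_force: 60.3
```

```bash
python3 -c "
from h import *
s=bot.get_state(); print(s['wrist_torque'],s['joint_positions'])"
```

```text
[ 0.19244812  0.89394122 -0.15437743] [-1.47789153e-01  2.55441925e-01 -2.93060152e-01  6.31024742e-04
 -1.02131669e+00 -1.80902184e+00]
```

Sinking along the groove as expected; continuing.

servo_tool([
  [0,0,0.0005,0.08],
  [0,0,0.0005,0.08],
  [0,0,0.0004,0.08],
  [0,0,0.0004,0.08],
  [0,0,0,0],
])

```text
time: 17.92
position: [513.7, -270.6, 163.9]
orientation: [-3.142, 0.001, 2.437]
contact_force: [-1.2, -1.1, 4.4]
gripper_width: 12.6
grip_force: 60.1
```

```bash
python3 -c "
from h import *
s=bot.get_state(); print(s['wrist_torque'],s['joint_positions'])"
```

```text
[-0.3049452   0.66868703 -0.11147439] [-1.47826277e-01  2.57457473e-01 -2.95565006e-01  5.59499726e-04
 -1.01707643e+00 -2.12744387e+00]
```

servo_tool([
  [0,0,0.0004,0.06],
  [0,0,0.0003,0.06],
  [0,0,0.0002,0.06],
  [0,0,0.0001,0.06],
  [0,0,0,0],
])

```text
time: 18.55
position: [513.0, -270.5, 163.8]
orientation: [-3.141, 0.001, 2.2]
contact_force: [-7.3, 2.0, 12.2]
gripper_width: 12.6
grip_force: 88.5
```

```bash
python3 -c "
from h import *
s=bot.get_state(); print(s['wrist_torque'],s['orientation'])"
```

```text
[0.64896451 2.44813422 0.96786857] [-3.14052210e+00  5.50974746e-04  2.20033706e+00]
```

The stop is felt: the torque reversed to about +1 N·m, the grip force rose, and z stopped falling. I'm relieving the press, opening, and withdrawing.

servo_tool([
  [0,0,-0.001,-0.03],
  [0,0,0,0],
])

```text
time: 18.8
position: [512.8, -270.5, 164.2]
orientation: [-3.14, -0.0, 2.232]
contact_force: [-4.7, 0.1, 8.7]
gripper_width: 13.0
grip_force: 74.8
```

servo_tool([
  [0,0,0,0],
  [0,0,0,0],
  [0,0,0,0],
  [0,0,0,0],
  [0,0,0,0],
  [0,0,0,0],
], fingers=0.0854)

```text
time: 19.55
position: [513.5, -270.3, 163.4]
orientation: [3.142, 0.0, 2.225]
contact_force: [-0.6, -0.1, 0.3]
gripper_width: 85.6
grip_force: 0.0
```

servo_tool([
  [0,0,-0.01,0],
  [0,0,-0.02,0],
  [0,0,-0.03,0],
  [0,0,-0.03,0],
  [0,0,-0.03,0],
  [0,0,-0.03,0],
  [0,0,-0.02,0],
  [0,0,0,0],
])

```text
time: 20.55
position: [514.1, -270.5, 335.9]
orientation: [3.139, 0.003, 2.225]
contact_force: [-0.2, 0.2, -1.2]
gripper_width: 85.3
grip_force: 0.0
```

Run:
```python
from h import *
c,s=cam("wrist"); P=cloud(c); cv2.imwrite("pics/w4.png",c['frame']); print(s['position'],s['contact_force'])
for zz,t in ((156,4),(188,4)):
    q=P[(np.hypot(P[...,0]-513,P[...,1]+270)<55)&(abs(P[...,2]-zz)<t)]; print(zz,len(q),np.median(q[:,2]),cv2.minEnclosingCircle(q[:,:2].astype(np.float32)))
    A=np.c_[q[:,:2]-q[:,:2].mean(0),np.ones(len(q))]; print(np.linalg.lstsq(A,q[:,2],rcond=None)[0])
```

```text
[ 514.1499477  -270.54338346  335.9199043 ] [-0.17977832  0.19812473 -1.16844813]
156 5837 156.16207508763864 ((510.0501403808594, -269.1711120605469), 43.541412353515625)
[-4.81722201e-05 -6.13674670e-04  1.56161619e+02]
188 1003 187.86923413263406 ((510.2947082519531, -268.9322509765625), 26.122447967529297)
[-1.77039536e-03 -9.62521562e-03  1.87734585e+02]
```

View pics/w4.png

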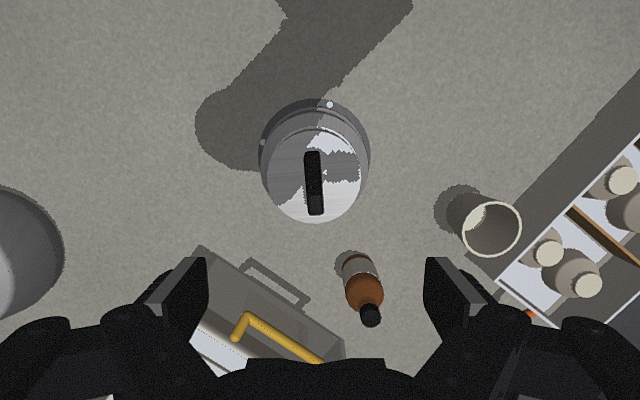

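The lid sits centred and level on the jar at (318,175). Its top is at 156.2 mm, which puts the origin 3.2 mm over the shoulder: home. The fingers are clear, so I'm handing in.

```bash
python3 -c "
from plant import bot
print(bot.hand_in())"
```

```text
the job is handed in; nothing more can be done
None
```

The big lid is screwed onto the jar to its stops, level and about 3 mm over the shoulder by the wrist camera; the gripper is clear, and I handed the job in at about 21 s (no verdict came back).

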